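Find the heavy side of a copper drum on the balancing stand and hold it down

TASK

Press the open lid of the balancing stand down until it clicks fully shut, and only then turn the drum inside with the crank, all the way round, to feel which side of it is heavy (nothing shows it, and the stiff axle leaves the drum wherever you stop). Turn the heavy side straight down and finish there, still gripping the crank's wooden handle and keeping it still, with the lid shut. Do not disturb the hammer, jar, copper collar or wooden block on the bench.

Things in the scene. Friction and masses are not known exactly. Their poses are not given: they have to be found in the camera images.
- stand: Balancing stand, fixed to the bench: green box 160 (x) by 90 (y) by 190 mm high on a steel foot 210 by 94 by 12 mm, open at the top under its lid; inside, a copper drum (124 mm across) on a level axle. Origin: centre of its underside; x runs from the robot-side wall to the lid's hinge wall, y along the axle, z up. The crank is outside the -y wall. Its yaw varies by 0.4 rad.
- axle (a point): On the axle's extended centre line, 115 mm above the bench, 125 mm from the stand's middle towards its -y: centre of the circle (radius 55 mm, in the stand's x-z plane) of the handle's grip point. The axle is stiff, drag 0.27 N m both ways: a mean push of 5 N at the handle while turning; at a standstill drag may hide part of the load, so feel both ways round.
- drum (a joint): Angle of drum and crank about the stand's +y, rad: 0 with the handle straight above the axle, growing as the handle goes from the top towards the stand's +x; pi at the bottom. Handle in the stand's frame: axle + 55 mm * (sin, 0, cos). Turns many times either way. Starts within 0.5 of 0, the heavy side then at least 0.5 rad away from straight down.
- drum_mid (a point): Centre of the drum, on the axle. An unseen lead slug is fixed inside the drum at an unknown angle, moment 0.17 to 0.24 N m about the axle (crank and handle are counterbalanced). It adds up to 3 to 4.4 N to the push at the handle when the heavy side is being lifted at axle height, takes as much off when it goes down at axle height, and nothing with it at the top or bottom.
- sleeve: Wooden crank handle: level cylinder along the stand's y, 24 mm thick; it spins freely on its pin, so it can be gripped from above and carried round without turning the gripper. Origin: grip point on its centre line, 80 mm outside the stand's wall; it reaches 58 mm from there towards the stand, 30 mm outwards. The steel crank arm lies 10 to 25 mm from the wall. Its orientation means nothing.
- lid (a joint): Angle of the red metal lid (164 by 96 by 6 mm), rad: 0 shut (top 196 mm above the bench), growing as its robot-side edge rises; hinge line at the stand's +x wall, 80 mm from the stand's middle, 190 mm up. Starts at 0.5 to 0.9 and stays where left. Below about 0.1 a sprung catch resists; once past it the lid snaps to 0 and stays. Takes 10 to 13 N at the pad.
- lid_pad (a point): Centre of the round black rubber pad (36 mm) on top of the lid, 80 mm from the hinge line: the place to press. With the lid shut it is straight above the stand's middle.
- hammer_mid (a point): Bystander: middle of a hammer lying on the bench, 260 mm long, wooden handle 26 mm thick.
- jar_mid (a point): Bystander: centre of a glass jar with a brass lid, 60 mm across, 75 mm high.
- collar_mid (a point): Bystander: centre of a copper collar, 90 mm across, 30 mm high.
- block_mid (a point): Bystander: centre of a wooden block 120 by 90 by 20 mm lying flat.

How it is judged:
By the outcome, as a careful person would: the job done as asked, in the order asked, and still so for the second after the job is handed in, while the arm keeps its last pose, push and grip.
It also fails if it takes over 72 s, if anything falls off the work surface, if the arm or the gripper's body presses on something with over 40 N, if the wrist force passes 120 N, or if a joint passes its speed limit or range.

ROBOT

A 6-joint arm with a two-finger parallel gripper is mounted at the origin on the work surface. World frame = base frame: x ahead of the robot, y to its left, z up, the work surface at z = 0. Lengths are in m, angles in rad, forces in N, time in s.
With the tool pointing down it reaches from about 0.3 to 0.875 m from the base axis. Payload 6.4 kg.
Tool frame: the origin (TCP) lies midway between the tips of the shut fingers; the grasp point (between the pads) lies 19 mm behind it; z points along the fingers, y is the line along which they close (so a half turn about z gives the same grasp; the last joint's range is limited). The gripper opens to 85 mm and grips with 20 to 120 N. Pads are 22 mm wide; open, the fingers measure 114 mm over their backs; the gripper's body (76 mm by 85 mm) begins 54 mm behind the grasp point. The pads swing forward as they close: fully open they stand 13 mm farther back than shut.
Start: joints at [-1.342, 0.181, 1.607, -0, 1.354, -0.206], TCP at [0.242, -0.522, 0.231] pointing down, gripper open.
Joint ranges: [-2.99, 2.99], [-0.89, 2.07], [0.3, 2.58], [-1.14, 4.28], [0, 2.63], [-3.12, 3.12]. Speed limits (rad/s): [2.57, 2.57, 3.01, 3.14, 3.14, 3.14].

INTERFACE

Orientations are given as a unit quaternion [w, x, y, z].
In Python, from bench import status, camera, ctrl gives the robot as it stands. The module is installed in compiled form; this text tells all that it offers.
- The arm moves only by the shell command python3 -m handwheel 'ROWS'. ROWS is JSON, a list that holds one entry, the list of rows, each a list of 7 numbers: the opening, from -1 (shut) to 1 (fully open), then the shift along the tool's x, y, z in cm, then the turn, a rotation vector about the tool's x, y, z in degrees. A call has 1 to 10 rows; each row is the pose to reach, as a shift and turn from the pose commanded when the call began, along the tool's axes at that moment; what a row does not reach only later rows make up. A row lasts 1/8 s, in which the tool goes at most 62.5 mm and 10.7 degrees, less where a joint would pass 70% of its speed; a pose out of reach is approached as far as the arm can. A call with a gripper value outside its range is refused whole. The fingers move at their own pace and stop on an object; the grip force is fixed at half the most. Time passes only in rows, so rows that repeat a pose let the fingers close. It gives the time, the measured TCP pose, the force, the opening and the grip force at its end, in the units of the state.
- status.get_obs(): the state, without advancing time (a new reading comes with each control period).
- camera(name): name is "side" or "top" or "wrist"; returns a dict with "frame" (420x560x3 uint8, blue, green, red), "depth" (420x560 float32, m along the optical axis (not along the pixel's ray), 0 where there is no reading), "fx", "fy", "cx", "cy" (pixels), "extrinsics" (4x4, takes a point from camera to world coordinates); the wrist camera has in their place "hand_eye" (4x4, takes a point from camera to tool coordinates, whose origin is the TCP and whose axes are the flange's). Camera axes: x right, y down, z forward; pixel columns grow to the right and rows downward; lengths in m; the calibration is good to about 2 mm. A picture is of the moment at which its call begins: read the wrist's pose just before it.
- ctrl.hand_in(): hands the job in; it is judged then, once.
The state is a dict: "time_s": time; "q": joint angles; "dq": joint speeds; "joint_efforts": joint torques, N m; "eef_pos": TCP position; "eef_rot": TCP orientation; "wrist_force": force on the tool from outside, world axes, zero at the start; "torque": the same for the moment, N m; "opening": opening from 0.0 (shut) to 1.0 (fully open); "grasp_force": force on a finger pad.
Only numpy, scipy, OpenCV 4.12 (cv2) and the standard library are available. Lean on these libraries where they do the work, as an engineer would, in place of code of your own. Each camera call takes 0.05 s, during which the arm holds its last target. There are 200 camera calls.

## Working session

There is one attempt and no reset: what is moved stays moved. The work goes in short steps, Python scripts to look and compute and a shell command to move; the robot and the scene stay as the last step left them, time stands still between calls to the robot, and variables do not carry over. Pictures are saved under pics/ and viewed, at most 10 in all, crops included, and the job is handed in when it is done.

```bash
mkdir -p pics
python3 - <<'E'
from bench import status,camera
import cv2,numpy as np
o=status.get_obs(); print({k:np.round(v,3).tolist() for k,v in o.items()})
for n in("side","top"):
    c=camera(n); cv2.imwrite(f"pics/{n}0.png",c["frame"]); np.savez(f"{n}0.npz",**c); print(n,c["fx"],c["cx"],c["cy"],np.round(c["extrinsics"],3).tolist())
E
```

```text
{'time_s': 0.0, 'q': [-1.342, 0.182, 1.608, 0.0, 1.354, -0.206], 'dq': [0.001, -0.001, -0.001, 0.001, 0.0, 0.001], 'joint_efforts': [-0.0, -44.487, -35.134, -0.0, 0.009, -0.0], 'eef_pos': [0.242, -0.521, 0.23], 'eef_rot': [-0.001, 0.976, 0.216, -0.0], 'wrist_force': [-0.561, 0.109, -0.85], 'torque': [-0.002, -0.02, 0.019], 'grasp_force': 0.0, 'opening': 1.003}
side 420.6860760349738 273.2069826276979 213.75759817580962 [[-0.986, -0.133, 0.104, 0.493], [-0.168, 0.741, -0.65, 0.795], [0.009, -0.658, -0.753, 1.066], [0.0, 0.0, 0.0, 1.0]]
top 438.9386635081002 282.2844056056202 210.90902541787477 [[0.024, -0.992, 0.123, 0.433], [-1.0, -0.026, -0.015, 0.018], [0.018, -0.123, -0.992, 1.537], [0.0, 0.0, 0.0, 1.0]]
```

View pics/side0.png

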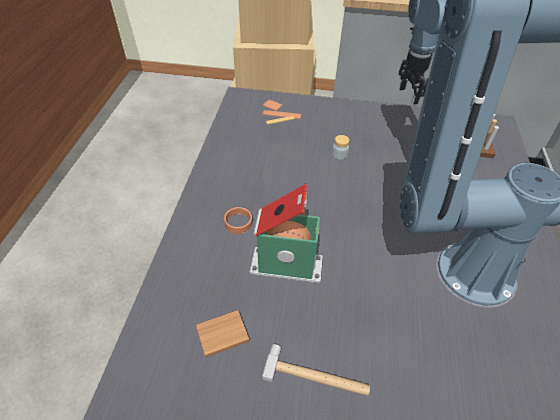

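View pics/top0.png

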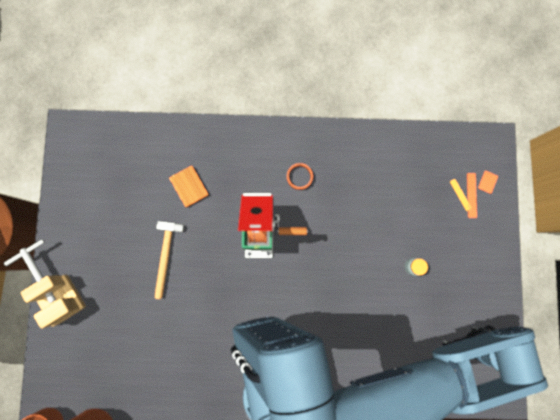

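The side view shows the green stand around (290,250), with the red lid open and its pad near (280,210). The top view shows the stand centred near (258,226) and the wooden handle at (293,231). Next I'll measure both with depth and colour masks.

```bash
cat > m.py <<'E'
import cv2,numpy as np
def cloud(c):
    d=c["depth"];v,u=np.indices(d.shape)
    P=np.stack([(u-c["cx"])/c["fx"]*d,(v-c["cy"])/c["fy"]*d,d],-1)
    E=c["extrinsics"]; return P@E[:3,:3].T+E[:3,3]
def ray(c,u,v,z):
    E=c["extrinsics"]; r=E[:3,:3]@np.array([(u-c["cx"])/c["fx"],(v-c["cy"])/c["fy"],1]); t=(z-E[2,3])/r[2]; return E[:3,3]+t*r
E
python3 - <<'E'
import numpy as np,cv2
from m import *
for n,box in (("top",(185,265,230,330)),("side",(180,285,225,335))):
    c=dict(np.load(f"{n}0.npz")); W=cloud(c); h=cv2.cvtColor(c["frame"],cv2.COLOR_BGR2HSV).astype(int)
    H,S,V=h[...,0],h[...,1],h[...,2]; roi=np.zeros(H.shape,bool); roi[box[0]:box[1],box[2]:box[3]]=1
    ok=roi&(c["depth"]>0)
    M={"red":((H<4)|(H>174))&(S>190)&(V>90),"green":(H>60)&(H<90)&(S>90),"wood":(H>=5)&(H<20)&(S>110)&(V>90),"foot":(S<50)&(V>150),"black":(V<45)}
    for k,m in M.items():
        m=m&ok
        if m.sum()<5: continue
        P=W[m]; vv,uu=np.nonzero(m)
        print(n,k,m.sum(),"px",uu.min(),uu.max(),vv.min(),vv.max(),"med",np.median(P,0).round(3),"p2",np.percentile(P,2,0).round(3),"p98",np.percentile(P,98,0).round(3))
        if k=="red":
            q=P.mean(0);n_=np.linalg.svd(P-q,full_matrices=False)[2][2]; print("  plane normal",n_.round(3),q.round(3), "angle",np.arccos(abs(n_[2])), "yaw",np.arctan2(*(-np.sign(n_[2])*n_[1::-1])) )
        if k in("foot","wood","red"):
            print("  rect px",cv2.minAreaRect(np.stack([uu,vv],1).astype(np.float32)))
        if n=="top" and k=="foot":
            f=P[(abs(P[:,2]-.012)<.012)]; print("  foot rect",cv2.minAreaRect(f[:,:2].astype(np.float32)),f.mean(0))
        if k=="wood" and n=="top":
            f=P[uu>280]; print("  handle",len(f),f.mean(0).round(3),f.min(0).round(3),f.max(0).round(3), "dir",np.linalg.svd(f[:,:2]-f[:,:2].mean(0))[2][0])
    c2=c["frame"][box[0]-10:box[1]+10,box[2]-10:box[3]+10]; cv2.imwrite(f"pics/{n}c.png",cv2.resize(c2,None,fx=5,fy=5,interpolation=cv2.INTER_CUBIC))
E
```

```text
top red 883 px 239 271 197 230 med [0.583 0.077 0.26 ] p2 [0.533 0.033 0.205] p98 [0.639 0.12  0.308]
  plane normal [0.705 0.032 0.708] [0.586 0.077 0.257] angle 0.7835977713811929 yaw -3.096730069616895
  rect px ((255.0, 213.5), (33.0, 32.0), 90.0)
top green 133 px 242 271 232 248 med [0.495 0.107 0.187] p2 [0.486 0.03  0.111] p98 [0.531 0.119 0.195]
top wood 483 px 242 309 185 241 med [ 0.537 -0.006  0.164] p2 [ 0.509 -0.084  0.001] p98 [0.713 0.114 0.179]
  rect px ((275.5, 213.0), (56.0, 67.0), 90.0)
  handle 259 [ 0.577 -0.045  0.137] [ 0.531 -0.098 -0.008] [0.719 0.    0.181] dir [-0.98753883  0.15737556]
top foot 452 px 242 273 192 258 med [0.484 0.075 0.012] p2 [ 0.456  0.03  -0.005] p98 [0.69  0.124 0.298]
  rect px ((258.03912353515625, 224.98287963867188), (66.823486328125, 30.032489776611328), 88.18170166015625)
  foot rect ((0.5729686617851257, 0.07930578291416168), (0.23275871574878693, 0.09899436682462692), 1.5834558010101318) [0.49183714 0.07455902 0.01064553]
top black 19 px 253 259 209 212 med [0.593 0.076 0.252] p2 [0.586 0.067 0.247] p98 [0.597 0.085 0.262]
side
[... 159 characters left out ...]
le 0.7704628162520597 yaw -3.1015954493938667
  rect px ((277.83221435546875, 212.09579467773438), (20.32888412475586, 58.41663360595703), 64.09349060058594)
side green 1761 px 257 318 207 278 med [0.553 0.118 0.129] p2 [0.49  0.032 0.019] p98 [0.641 0.121 0.192]
side wood 815 px 225 310 193 239 med [0.591 0.052 0.158] p2 [ 0.513 -0.104  0.005] p98 [0.785 0.098 0.18 ]
  rect px ((266.5476989746094, 219.76304626464844), (45.98749542236328, 83.52311706542969), 84.68545532226562)
side foot 732 px 229 322 194 282 med [0.565 0.113 0.015] p2 [ 0.463 -0.034  0.001] p98 [0.689 0.126 0.302]
  rect px ((279.05511474609375, 247.32090759277344), (88.63170623779297, 80.95663452148438), 72.12129974365234)
```

View pics/topc.png

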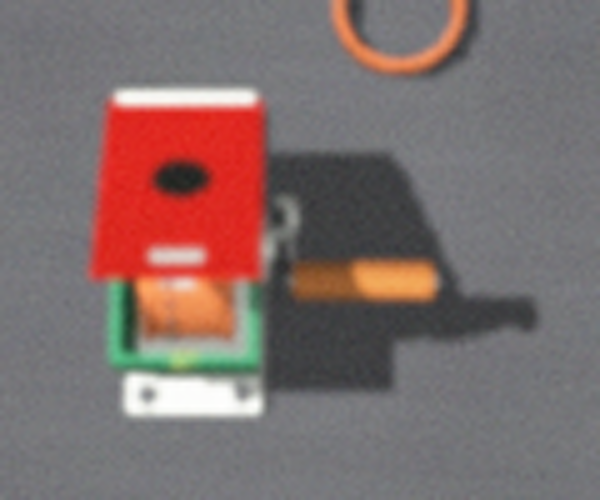

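The crop shows the pad at top-view px (256,211), the handle at u 278–308, v ≈ 231, and the latch end of the lid towards the robot. The stand's middle is about (0.563, 0.076), with yaw about 0.04 and lid about 0.78. Next I'll refine the handle.

```bash
cat >> m.py <<'E'
from scipy.spatial.transform import Rotation as R
def go(p,yaw=None,o=None):
    "shift (cm) in present tool axes to world p; yaw: turn so tool y lies along stand x"
    from bench import status
    o=o or status.get_obs(); w,x,y,z=o["eef_rot"]; r=R.from_quat([x,y,z,w]); s=r.inv().apply(np.array(p)-o["eef_pos"])*100
    out=[s.round(2).tolist()]
    if yaw is not None:
        T=R.from_matrix(np.array([[-np.sin(yaw),np.cos(yaw),0],[np.cos(yaw),np.sin(yaw),0],[0,0,-1]]).T)
        out.append((r.inv()*T).as_rotvec(degrees=True).round(1).tolist())
    return out
E
python3 - <<'E'
import numpy as np
from m import *
for n in("top","side"):
    c=dict(np.load(f"{n}0.npz")); W=cloud(c); h=cv2.cvtColor(c["frame"],cv2.COLOR_BGR2HSV).astype(int)
    m=(h[...,1]>110)&(h[...,0]<22)&(c["depth"]>0)&(W[...,2]>.1)&(W[...,2]<.2)&(W[...,1]<.022)&(W[...,1]>-.12)&(W[...,0]>.45)&(W[...,0]<.65)
    P=W[m]; print(n,m.sum(),P.mean(0).round(4),P.min(0).round(3),P.max(0).round(3),"pct90 z",np.percentile(P[:,2],90))
    if m.sum()>20:
        vv,uu=np.nonzero(m); print(cv2.minAreaRect(np.stack([uu,vv],1).astype(np.float32)))
        (a,b)=np.polyfit(P[:,1],P[:,0],1); print("slope dx/dy",a,"x at y=-.05",a*-.05+b)
        u,v=uu.mean(),vv.mean(); print("ray z.168",ray(c,u,v,.168))
c=dict(np.load("top0.npz")); 
# pad: ray, hinge edge of foot corners
h=cv2.cvtColor(c["frame"],cv2.COLOR_BGR2HSV)
W=cloud(c);g=c["depth"]>0
m=g&(h[...,2]<60)&(np.indices(g.shape)[0]>203)&(np.indices(g.shape)[0]<217)&(np.indices(g.shape)[1]>246)&(np.indices(g.shape)[1]<265); v,u=np.nonzero(m); print("pad",m.sum(),u.mean(),v.mean(),W[m].mean(0))
w=(h[...,1]<50)&(h[...,2]>150)
for lo,hi in((245,262),(188,198)):
    k=w.copy();k[:lo]=0;k[hi:]=0;k[:,:235]=0;k[:,280:]=0; v,u=np.nonzero(k); r=cv2.minAreaRect(np.stack([u,v],1).astype(np.float32)); print("foot end",r,[ray(c,*p,.012)[:2].round(4).tolist() for p in cv2.boxPoints(r)])
print(go([.59,.077,.40],.04))
E
```

```text
top 217 [ 0.542  -0.0364  0.1718] [ 0.531 -0.078  0.158] [0.554 0.006 0.181] pct90 z 0.1764241742208814
((292.5, 230.5), (7.0, 27.0), 90.0)
slope dx/dy -0.02677524061200677 x at y=-.05 0.5423392903642861
ray z.168 [ 0.54228386 -0.03650913  0.168     ]
side 14 [ 0.5332 -0.0225  0.1721] [ 0.531 -0.073  0.168] [0.537 0.009 0.176] pct90 z 0.17499073104756996
pad 30 255.6 210.36666666666667 [0.59209486 0.07726391 0.25344621]
foot end ((258.0, 251.5), (13.0, 28.0), 90.0) [[0.5002, 0.1247], [0.5026, 0.0278], [0.4578, 0.0266], [0.4554, 0.1232]]
foot end ((257.0, 193.5), (30.0, 3.0), -0.0) [[0.6751, 0.1379], [0.6858, 0.1383], [0.6887, 0.0329], [0.678, 0.0326]]
[[56.75, -39.61, -16.87], [-0.1, -0.1, -67.4]]
```

```bash
python3 -m handwheel '[[[-1,0,0,-10,0,0,0],[-1,25,-17,-16,0,0,-30],[-1,25,-17,-16,0,0,-30],[-1,25,-17,-16,0,0,-30],[-1,56.8,-39.6,-17,0,0,-67.4],[-1,56.8,-39.6,-17,0,0,-67.4],[-1,56.8,-39.6,-17,0,0,-67.4],[-1,56.8,-39.6,-17,0,0,-67.4],[-1,56.8,-39.6,-17,0,0,-67.4],[-1,56.8,-39.6,-17,0,0,-67.4]]]'; python3 -c "
from m import *
print(go([.592,.077,.30],.04))"
```

```text
time_s: 1.35
eef_pos: [0.5208, -0.043, 0.3876]
eef_rot: [-0.0, 0.693, 0.721, -0.0]
wrist_force: [0.7, -0.7, -0.5]
opening: 0.001
grasp_force: 0.0
[[11.7, 7.6, 8.76], [-0.0, 0.0, 0.0]]
```

```bash
python3 -m handwheel '[[[-1,11.7,7.1,0,0,0,0],[-1,11.7,7.1,0,0,0,0],[-1,11.7,7.1,4,0,0,0],[-1,11.7,7.1,8.7,0,0,0],[-1,11.7,7.1,8.7,0,0,0]]]'; python3 -c "
from m import *
print(go([.592,.077,.26],.04))"
```

```text
time_s: 1.98
eef_pos: [0.5838, 0.0753, 0.2958]
eef_rot: [-0.004, 0.692, 0.721, -0.003]
wrist_force: [-0.7, -0.1, 0.2]
opening: 0.0
grasp_force: 0.0
[[0.14, 0.86, 3.57], [-0.6, -0.1, 0.1]]
```

```bash
python3 -m handwheel '[[[-1,0.1,0.8,3.5,0,0,0],[-1,0.1,0.8,4.4,0,0,0],[-1,0.1,0,5.2,0,0,0],[-1,0.1,-0.7,6,0,0,0],[-1,0.1,-1.1,6.7,0,0,0],[-1,0.1,-1.5,7.4,0,0,0],[-1,0.1,-1.8,8,0,0,0],[-1,0.1,-1.9,8.5,0,0,0],[-1,0.1,-1.9,8.5,0,0,0]]]'
```

```text
time_s: 3.1
eef_pos: [0.567, 0.075, 0.2149]
eef_rot: [-0.001, 0.693, 0.721, -0.0]
wrist_force: [0.1, -0.4, 0.5]
opening: 0.004
grasp_force: 0.0
```

```bash
python3 -m handwheel '[[[-1,0,-0.2,0.5,0,0,0],[-1,0,-0.3,0.9,0,0,0],[-1,0,-0.3,0.9,0,0,0]]]';python3 -m handwheel '[[[-1,0,0,0.3,0,0,0],[-1,0,0,0.5,0,0,0],[-1,0,0,0.5,0,0,0]]]'
```

```text
time_s: 3.48
eef_pos: [0.5641, 0.0749, 0.2061]
eef_rot: [-0.0, 0.693, 0.721, -0.0]
wrist_force: [0.4, -0.2, 0.1]
opening: 0.002
grasp_force: 0.0
time_s: 3.85
eef_pos: [0.5644, 0.0749, 0.2036]
eef_rot: [0.0, 0.693, 0.721, 0.0]
wrist_force: [-5.5, 0.3, 13.2]
opening: -0.001
grasp_force: 6.2
```

Run:
```python
from m import *
from bench import camera
c=camera("side"); cv2.imwrite("pics/s1.png",cv2.resize(c["frame"][150:300,200:350],None,fx=4,fy=4,interpolation=cv2.INTER_CUBIC))
```

```text
(no output)
```

View pics/s1.png

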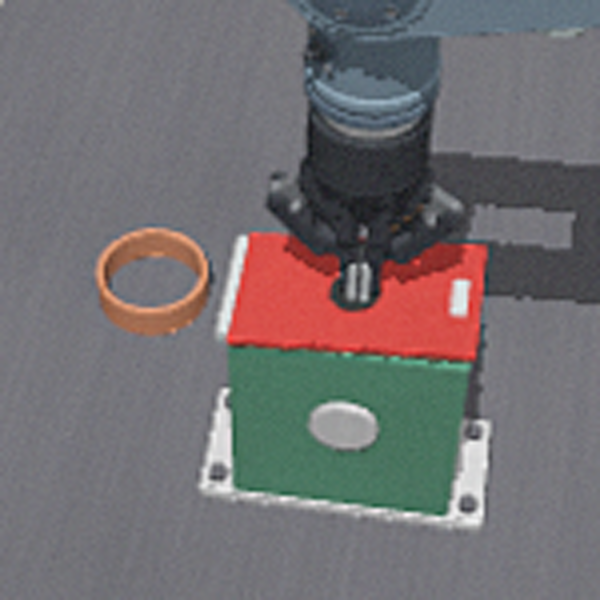

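The lid is pressed nearly flat, with the tips on the pad at crop (355,290). I'll press on past the catch.

```bash
python3 -m handwheel '[[[-1,0,0,0.3,0,0,0],[-1,0,0,0.3,0,0,0]]]';python3 -m handwheel '[[[-1,0,0,0.3,0,0,0],[-1,0,0,0.3,0,0,0]]]'
```

```text
time_s: 4.15
eef_pos: [0.5646, 0.0749, 0.2031]
eef_rot: [0.001, 0.692, 0.721, 0.0]
wrist_force: [-13.2, -0.7, 27.1]
opening: 0.001
grasp_force: 13.2
time_s: 4.4
eef_pos: [0.5639, 0.0749, 0.1988]
eef_rot: [0.0, 0.692, 0.721, -0.0]
wrist_force: [-8.1, -0.4, 12.0]
opening: 0.002
grasp_force: 5.7
```

```bash
python3 -m handwheel '[[[-1,0,0,0.3,0,0,0],[-1,0,0,0.3,0,0,0]]]';python3 -m handwheel '[[[-1,0,0,0.3,0,0,0],[-1,0,0,0.3,0,0,0]]]'
```

```text
time_s: 4.65
eef_pos: [0.5647, 0.0749, 0.1958]
eef_rot: [0.001, 0.693, 0.721, 0.0]
wrist_force: [-9.3, 0.4, 19.6]
opening: -0.0
grasp_force: 9.7
time_s: 4.9
eef_pos: [0.5648, 0.0749, 0.1956]
eef_rot: [0.001, 0.692, 0.721, 0.0]
wrist_force: [-16.4, -0.2, 36.1]
opening: -0.002
grasp_force: 18.1
```

```bash
python3 -m handwheel '[[[-1,0,0,-4,0,0,0],[-1,0,0,-8,0,0,0],[1,-12.4,-2.2,-8,0,0,0],[1,-12.4,-2.2,-8,0,0,0],[1,-12.4,-2.2,-8,0,0,0]]]'
python3 - <<'E'
from m import *
from bench import camera,status
c=camera("side"); W=cloud(c); h=cv2.cvtColor(c["frame"],cv2.COLOR_BGR2HSV).astype(int)
m=((h[...,0]<4)|(h[...,0]>174))&(h[...,1]>180)&(W[...,2]>.15)&(W[...,0]>.4)&(W[...,0]<.75)&(W[...,1]>0)&(W[...,1]<.2); P=W[m]
A=np.c_[P[:,:2],np.ones(len(P))]; print(len(P),np.linalg.lstsq(A,P[:,2],rcond=None)[0],P.mean(0),P.min(0),P.max(0))
c=camera("side"); 
r=cv2.minAreaRect(np.argwhere(m)[:,::-1].astype(np.float32)); print([ray(c,*p,.196).round(3).tolist() for p in cv2.boxPoints(r)])
o=status.get_obs(); c=camera("wrist"); w,x,y,z=o["eef_rot"]; T=np.eye(4);T[:3,:3]=R.from_quat([x,y,z,w]).as_matrix();T[:3,3]=o["eef_pos"]; c["extrinsics"]=T@c["hand_eye"]; W=cloud(c)
h=cv2.cvtColor(c["frame"],cv2.COLOR_BGR2HSV).astype(int)
m=(h[...,1]>110)&(h[...,0]<22)&(W[...,2]>.1)&(W[...,2]<.2)&(W[...,1]<.025)&(W[...,1]>-.12)&(W[...,0]>.45)&(W[...,0]<.65);P=W[m];print(m.sum())
if m.sum():print(P.mean(0),P.min(0),P.max(0),np.polyfit(P[:,1],P[:,0],1))
cv2.imwrite("pics/w1.png",c["frame"]); print(o["eef_pos"],go([.542,-.049,.145],.04,o))
E
```

```text
time_s: 5.52
eef_pos: [0.5469, -0.0537, 0.2694]
eef_rot: [0.0, 0.695, 0.719, -0.0]
wrist_force: [0.7, -0.3, 0.2]
opening: 0.634
grasp_force: 0.0
62 [ 0.00319954 -0.03806841  0.19791423] [0.56032759 0.10549371 0.19569104] [0.48222471 0.04479297 0.18967155] [0.64482341 0.12545189 0.20050246]
[[0.643, 0.124, 0.196], [0.649, 0.043, 0.196], [0.481, 0.045, 0.196], [0.482, 0.125, 0.196]]
3691
[ 0.54160169 -0.03348409  0.17251871] [ 0.48270004 -0.08101074  0.15746336] [0.55376356 0.02499765 0.19600832] [-0.02949569  0.54061406]
[ 0.54726225 -0.05045193  0.2693205 ] [[0.16, -0.51, 12.43], [-0.0, -0.0, -0.1]]
```

View pics/w1.png

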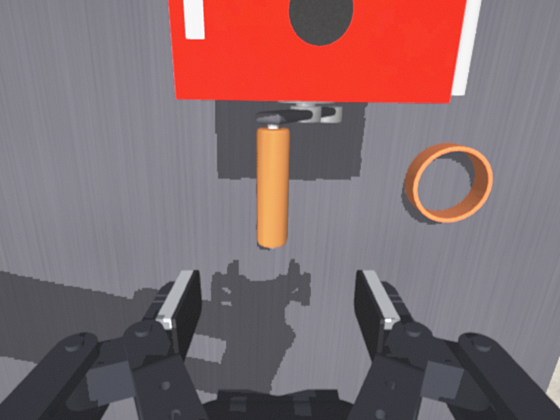

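The wrist view shows the lid flat and shut (depth z is 0.196, slope about 0). The handle runs from (272,125) to (272,247) between the open fingers. I'll descend and grip.

```bash
python3 -m handwheel '[[[1,0.1,-0.5,4,0,0,0.5],[1,0.1,-0.5,9,0,0,0.5],[1,0.1,-0.5,12.6,0,0,0.5],[1,0.1,-0.5,12.6,0,0,0.5]]]';python3 -m handwheel '[[[-1,0,0,0,0,0,0],[-1,0,0,0,0,0,0],[-1,0,0,0,0,0,0],[-1,0,0,0,0,0,0],[-1,0,0,0,0,0,0],[-1,0,0,0,0,0,0]]]'
```

```text
time_s: 6.18
eef_pos: [0.5401, -0.0468, 0.1405]
eef_rot: [-0.003, 0.695, 0.719, -0.001]
wrist_force: [-0.8, 0.6, 0.6]
opening: 1.001
grasp_force: 0.0
time_s: 6.92
eef_pos: [0.5429, -0.0493, 0.1448]
eef_rot: [0.001, 0.696, 0.718, 0.0]
wrist_force: [-1.7, 1.6, 5.3]
opening: 0.258
grasp_force: 58.5
```

Gripped. Next I'll turn forward in 15° calls, checking after the first stretch.

```bash
(h="python3 -m handwheel"
$h '[[[-1,0,0.5,-0.32,0,0,0],[-1,0,1.08,-0.51,0,0,0]]]'
$h '[[[-1,0,0.7,-0.14,0,0,0],[-1,0,1.42,-0.19,0,0,0]]]'
$h '[[[-1,0,0.72,0.05,0,0,0],[-1,0,1.42,0.19,0,0,0]]]'
$h '[[[-1,0,0.68,0.23,0,0,0],[-1,0,1.33,0.55,0,0,0]]]'
$h '[[[-1,0,0.6,0.4,0,0,0],[-1,0,1.14,0.87,0,0,0]]]') | tee f.log | grep -E "time|pos|wrist|grasp"
```

```text
time_s: 7.18
eef_pos: [0.5501, -0.0491, 0.1481]
wrist_force: [-12.1, -2.0, 6.9]
grasp_force: 59.3
time_s: 7.42
eef_pos: [0.5659, -0.0487, 0.1514]
wrist_force: [-9.7, -1.6, 9.1]
grasp_force: 59.6
time_s: 7.68
eef_pos: [0.5813, -0.0484, 0.1502]
wrist_force: [-7.9, -0.6, 10.1]
grasp_force: 59.6
time_s: 7.92
eef_pos: [0.5953, -0.048, 0.1449]
wrist_force: [-4.9, -1.0, 8.3]
grasp_force: 59.6
time_s: 8.18
eef_pos: [0.6072, -0.0478, 0.1363]
wrist_force: [-3.0, -0.7, 7.8]
grasp_force: 59.6
```

```bash
(h="python3 -m handwheel"
$h '[[[-1,0,0.47,0.44,0,0,0],[-1,0,0.87,1.04,0,0,0]]]'
$h '[[[-1,0,0.32,0.65,0,0,0],[-1,0,0.55,1.33,0,0,0]]]'
$h '[[[-1,0,0.14,0.7,0,0,0],[-1,0,0.19,1.42,0,0,0]]]'
$h '[[[-1,0,-0.05,0.72,0,0,0],[-1,0,-0.19,1.42,0,0,0]]]'
$h '[[[-1,0,-0.23,0.68,0,0,0],[-1,0,-0.55,1.33,0,0,0]]]'
$h '[[[-1,0,-0.4,0.6,0,0,0],[-1,0,-0.87,1.14,0,0,0]]]'
$h '[[[-1,0,-0.54,0.47,0,0,0],[-1,0,-1.14,0.87,0,0,0]]]'
$h '[[[-1,0,-0.65,0.32,0,0,0],[-1,0,-1.33,0.55,0,0,0]]]'
$h '[[[-1,0,-0.7,0.14,0,0,0],[-1,0,-1.42,0.19,0,0,0]]]') | tee -a f.log | grep -E "pos|wrist"
```

```text
eef_pos: [0.6158, -0.0476, 0.1256]
wrist_force: [-2.6, -1.1, 6.3]
eef_pos: [0.6218, -0.0474, 0.1124]
wrist_force: [-0.9, -1.4, 6.1]
eef_pos: [0.6241, -0.0474, 0.0982]
wrist_force: [0.6, -1.2, 4.5]
eef_pos: [0.6226, -0.0474, 0.0836]
wrist_force: [5.3, -1.4, 3.5]
eef_pos: [0.617, -0.0475, 0.0696]
wrist_force: [7.7, -2.2, -0.4]
eef_pos: [0.6076, -0.0477, 0.0575]
wrist_force: [5.9, -2.8, -2.5]
eef_pos: [0.5949, -0.048, 0.0481]
wrist_force: [2.1, -2.8, -1.0]
eef_pos: [0.5808, -0.0483, 0.0429]
wrist_force: [0.9, -3.6, 0.5]
eef_pos: [0.5669, -0.0487, 0.0416]
wrist_force: [1.5, -3.9, 0.8]
```

```bash
(h="python3 -m handwheel"
$h '[[[-1,0,-0.72,-0.05,0,0,0],[-1,0,-1.42,-0.19,0,0,0]]]'
$h '[[[-1,0,-0.68,-0.23,0,0,0],[-1,0,-1.33,-0.55,0,0,0]]]'
$h '[[[-1,0,-0.6,-0.4,0,0,0],[-1,0,-1.14,-0.87,0,0,0]]]'
$h '[[[-1,0,-0.47,-0.54,0,0,0],[-1,0,-0.87,-1.14,0,0,0]]]'
$h '[[[-1,0,-0.32,-0.65,0,0,0],[-1,0,-0.55,-1.33,0,0,0]]]'
$h '[[[-1,0,-0.14,-0.7,0,0,0],[-1,0,-0.19,-1.42,0,0,0]]]'
$h '[[[-1,0,0.05,-0.72,0,0,0],[-1,0,0.19,-1.42,0,0,0]]]'
$h '[[[-1,0,0.23,-0.68,0,0,0],[-1,0,0.55,-1.33,0,0,0]]]'
$h '[[[-1,0,0.4,-0.6,0,0,0],[-1,0,0.87,-1.14,0,0,0]]]'
$h '[[[-1,0,0.54,-0.47,0,0,0],[-1,0,1.14,-0.87,0,0,0]]]'
$h '[[[-1,0,0.65,-0.32,0,0,0],[-1,0,1.33,-0.55,0,0,0]]]'
$h '[[[-1,0,0.7,-0.14,0,0,0],[-1,0,1.42,-0.19,0,0,0]]]') | tee -a f.log | grep -E "pos|wrist"
cat > fit.py <<'E'
import re,sys,json
from m import *
from scipy.optimize import least_squares
def load(f):
    t=open(f).read(); g=lambda k:np.array([json.loads(x) for x in re.findall(k+r": (\[.*\])",t)])
    return g("eef_pos"),g("wrist_force")
D=[load(f) for f in sys.argv[1:]]
P=np.vstack([d[0] for d in D])[:,[0,2]]; F=np.vstack([d[1] for d in D])[:,[0,2]]; s=np.concatenate([np.full(len(d[0]),1-2*i) for i,d in enumerate(D)])
c=least_squares(lambda c:np.hypot(*(P-c[:2]).T)-c[2],[.568,.096,.055]).x; print("circle",c)
th=np.arctan2(P[:,0]-c[0],P[:,1]-c[1]); T=np.c_[np.cos(th),-np.sin(th)]
f=-(F*T).sum(1)   # push by robot, along +theta
# push = drag*s + A sin(th)+B cos(th) + constant force bias(world x,z)->also sin/cos, so fixed by the unloaded reading
A=np.c_[s,np.sin(th),np.cos(th)]; k,*_=np.linalg.lstsq(A,f,rcond=None); r=f-A@k
print("drag",k[0],"amp",np.hypot(*k[1:]),"res",r.std()); print("heavy side down at theta",np.arctan2(-k[2],k[1])+0, "or check +pi")
for a,b,e in zip(th,f,r): print(round(a,2),round(b,1),round(e,1),end="; ")
E
python3 fit.py f.log
```

```text
eef_pos: [0.5531, -0.049, 0.044]
wrist_force: [2.7, -3.9, 1.5]
eef_pos: [0.5403, -0.0493, 0.0497]
wrist_force: [4.1, -4.2, 2.3]
eef_pos: [0.5293, -0.0496, 0.0586]
wrist_force: [5.3, -3.3, 1.0]
eef_pos: [0.5209, -0.0498, 0.0701]
wrist_force: [6.8, -3.1, -0.4]
eef_pos: [0.5157, -0.0499, 0.0833]
wrist_force: [7.5, -2.7, -2.8]
eef_pos: [0.514, -0.0499, 0.0974]
wrist_force: [10.4, -2.3, -5.3]
eef_pos: [0.5159, -0.0499, 0.1112]
wrist_force: [12.4, -3.4, -10.4]
eef_pos: [0.5209, -0.0497, 0.1236]
wrist_force: [13.9, -4.8, -14.9]
eef_pos: [0.5281, -0.0495, 0.1337]
wrist_force: [9.2, -6.6, -18.8]
eef_pos: [0.5368, -0.0493, 0.1414]
wrist_force: [-1.9, -9.1, -12.6]
eef_pos: [0.549, -0.049, 0.1478]
wrist_force: [-10.7, -6.9, 2.6]
eef_pos: [0.5644, -0.0487, 0.1513]
wrist_force: [-9.9, -6.3, 6.3]
circle [0.56902592 0.09661505 0.05502006]
drag 5.242702486169269 amp 3.8543672326048264 res 0.41833164312823024
heavy side down at theta -1.6293299862276636 or check +pi
-0.35 9.0 0.0; -0.06 9.2 0.1; 0.23 10.0 1.0; 0.5 8.3 -0.2; 0.77 7.6 -0.3; 1.02 6.7 -0.4; 1.28 6.1 -0.0; 1.54 4.5 -0.6; 1.81 4.7 0.5; 2.08 3.4 0.3; 2.36 2.4 0.1; 2.65 1.4 -0.4; 2.93 1.0 -0.4; -3.1 1.5 0.1; -2.85 2.1 0.5; -2.59 2.3 0.2; -2.33 2.9 0.2; -2.07 3.6 0.0; -1.82 4.5 0.0; -1.56 5.2 -0.4; -1.3 6.7 0.3; -1.06 6.2 -1.1; -0.83 7.8 -0.2; -0.62 8.9 0.4; -0.37 9.0 0.1; -0.08 9.3 0.2;
```

The forward fit is clean: drag 5.24 N, load 3.85 N, heavy side down near θ ≈ -1.63. Now I'll turn backward to cancel any velocity effects.

```bash
(h="python3 -m handwheel"
$h '[[[-1,0,-0.72,0.05,0,0,0],[-1,0,-1.42,0.19,0,0,0]]]' >/dev/null
$h '[[[-1,0,-0.68,0.23,0,0,0],[-1,0,-1.33,0.55,0,0,0]]]'
$h '[[[-1,0,-0.6,0.4,0,0,0],[-1,0,-1.14,0.87,0,0,0]]]'
$h '[[[-1,0,-0.47,0.54,0,0,0],[-1,0,-0.87,1.14,0,0,0]]]'
$h '[[[-1,0,-0.32,0.65,0,0,0],[-1,0,-0.55,1.33,0,0,0]]]'
$h '[[[-1,0,-0.14,0.7,0,0,0],[-1,0,-0.19,1.42,0,0,0]]]'
$h '[[[-1,0,0.05,0.72,0,0,0],[-1,0,0.19,1.42,0,0,0]]]'
$h '[[[-1,0,0.23,0.68,0,0,0],[-1,0,0.55,1.33,0,0,0]]]'
$h '[[[-1,0,0.4,0.6,0,0,0],[-1,0,0.87,1.14,0,0,0]]]'
$h '[[[-1,0,0.54,0.47,0,0,0],[-1,0,1.14,0.87,0,0,0]]]'
$h '[[[-1,0,0.65,0.32,0,0,0],[-1,0,1.33,0.55,0,0,0]]]'
$h '[[[-1,0,0.7,0.14,0,0,0],[-1,0,1.42,0.19,0,0,0]]]') | tee b.log | grep wrist
python3 fit.py f.log b.log
```

```text
wrist_force: [8.8, -5.1, -10.3]
wrist_force: [12.4, -4.6, -8.4]
wrist_force: [10.1, -1.6, -2.6]
wrist_force: [7.8, -1.9, 0.8]
wrist_force: [6.1, -1.2, 4.2]
wrist_force: [2.8, -1.9, 6.9]
wrist_force: [1.5, -1.6, 8.2]
wrist_force: [-1.7, -2.6, 10.0]
wrist_force: [-3.5, -3.7, 10.5]
wrist_force: [-6.0, -5.2, 11.6]
wrist_force: [-7.8, -6.9, 8.3]
circle [0.56903922 0.09661883 0.05502174]
drag 5.2194922378823145 amp 3.8771437827907143 res 0.44360670696298926
heavy side down at theta -1.6414850820026854 or check +pi
-0.35 9.0 0.0; -0.06 9.2 0.1; 0.22 10.0 1.0; 0.5 8.3 -0.2; 0.77 7.6 -0.2; 1.02 6.7 -0.3; 1.28 6.1 0.0; 1.54 4.5 -0.6; 1.81 4.7 0.6; 2.08 3.4 0.3; 2.36 2.4 0.2; 2.65 1.4 -0.3; 2.93 1.0 -0.4; -3.1 1.5 0.1; -2.85 2.1 0.6; -2.59 2.3 0.2; -2.33 2.9 0.2; -2.07 3.6 0.0; -1.82 4.5 -0.0; -1.56 5.2 -0.4; -1.3 6.7 0.2; -1.06 6.2 -1.1; -0.83 7.8 -0.3; -0.62 8.9 0.4; -0.37 9.0 0.1; -0.08 9.3 0.2; -0.56 -2.0 -0.2; -0.8 -2.6 -0.3; -1.04 -2.9 0.1; -1.29 -2.9 0.9; -1.55 -4.3 0.5; -1.81 -6.0 -0.2; -2.07 -6.5 0.4; -2.33 -8.4 -0.8; -2.58 -8.5 -0.2; -2.83 -9.3 -0.4; -3.07 -8.4 0.7;
```

```bash
(h="python3 -m handwheel"
$h '[[[-1,0,0.72,-0.05,0,0,0],[-1,0,1.42,-0.19,0,0,0]]]'
$h '[[[-1,0,0.68,-0.23,0,0,0],[-1,0,1.33,-0.55,0,0,0]]]'
$h '[[[-1,0,0.6,-0.4,0,0,0],[-1,0,1.14,-0.87,0,0,0]]]'
$h '[[[-1,0,0.47,-0.54,0,0,0],[-1,0,0.87,-1.14,0,0,0]]]'
$h '[[[-1,0,0.32,-0.65,0,0,0],[-1,0,0.55,-1.33,0,0,0]]]'
$h '[[[-1,0,0.14,-0.7,0,0,0],[-1,0,0.19,-1.42,0,0,0]]]'
$h '[[[-1,0,-0.05,-0.72,0,0,0],[-1,0,-0.19,-1.42,0,0,0]]]'
$h '[[[-1,0,-0.23,-0.68,0,0,0],[-1,0,-0.55,-1.33,0,0,0]]]'
$h '[[[-1,0,-0.4,-0.6,0,0,0],[-1,0,-0.87,-1.14,0,0,0]]]'
$h '[[[-1,0,-0.54,-0.47,0,0,0],[-1,0,-1.14,-0.87,0,0,0]]]'
$h '[[[-1,0,-0.65,-0.32,0,0,0],[-1,0,-1.33,-0.55,0,0,0]]]'
$h '[[[-1,0,-0.7,-0.14,0,0,0],[-1,0,-1.42,-0.19,0,0,0]]]'
$h '[[[-1,0,-0.72,0.05,0,0,0],[-1,0,-1.42,0.19,0,0,0]]]'
$h '[[[-1,0,-0.68,0.23,0,0,0],[-1,0,-1.33,0.55,0,0,0]]]') | tee -a b.log | grep wrist
python3 fit.py f.log b.log
```

```text
wrist_force: [-9.4, -9.1, 1.8]
wrist_force: [-5.6, -10.9, -10.6]
wrist_force: [5.0, -9.7, -20.9]
wrist_force: [12.2, -7.4, -17.1]
wrist_force: [11.5, -6.1, -9.7]
wrist_force: [9.4, -6.0, -5.3]
wrist_force: [7.0, -5.3, -2.4]
wrist_force: [5.3, -5.3, -0.7]
wrist_force: [3.9, -4.5, 0.0]
wrist_force: [3.3, -5.3, 0.3]
wrist_force: [1.2, -5.9, 0.3]
wrist_force: [1.5, -5.4, -2.0]
wrist_force: [2.7, -6.2, -6.4]
wrist_force: [8.9, -5.6, -10.9]
circle [0.56900579 0.09664771 0.05500333]
drag 5.210283616729995 amp 3.91328675741912 res 0.431335477872153
heavy side down at theta -1.6430863351685387 or check +pi
-0.35 9.0 0.0; -0.06 9.2 0.0; 0.23 10.0 1.0; 0.5 8.3 -0.2; 0.77 7.6 -0.3; 1.02 6.7 -0.3; 1.28 6.1 0.0; 1.54 4.5 -0.6; 1.81 4.7 0.6; 2.08 3.4 0.4; 2.36 2.4 0.2; 2.65 1.4 -0.3; 2.93 1.0 -0.4; -3.1 1.5 0.1; -2.85 2.2 0.6; -2.59 2.3 0.3; -2.33 2.9 0.2; -2.08 3.6 0.1; -1.82 4.5 0.0; -1.56 5.2 -0.4; -1.3 6.8 0.2; -1.06 6.2 -1.2; -0.83 7.8 -0.3; -0.62 8.9 0.4; -0.37 9.0 0.1; -0.08 9.3 0.2; -0.56 -2.0 -0.2; -0.8 -2.6 -0.4; -1.04 -2.9 0.1; -1.29 -2.9 0.9; -1.55 -4.3 0.5; -1.81 -6.0 -0.2; -2.07 -6.5 0.4; -2.33 -8.4 -0.7; -2.58 -8.5 -0.2; -2.83 -9.3 -0.4; -3.07 -8.4 0.7; 2.98 -9.0 0.1; 2.75 -9.2 -0.3; 2.48 -9.0 -0.5; 2.16 -7.5 0.1; 1.85 -6.2 0.4; 1.57 -5.3 0.2; 1.3 -4.2 0.2; 1.03 -3.3 0.1; 0.76 -2.8 -0.2; 0.5 -2.8 -0.8; 0.23 -1.1 0.4; -0.04 -1.4 -0.1; -0.31 -0.6 0.8; -0.56 -1.7 0.0;
```

```bash
(h="python3 -m handwheel"
$h '[[[-1,0,-0.6,0.4,0,0,0],[-1,0,-1.14,0.87,0,0,0]]]'
$h '[[[-1,0,-0.47,0.54,0,0,0],[-1,0,-0.87,1.14,0,0,0]]]'
$h '[[[-1,0,-0.32,0.65,0,0,0],[-1,0,-0.55,1.33,0,0,0]]]'
$h '[[[-1,0,-0.14,0.7,0,0,0],[-1,0,-0.19,1.42,0,0,0],[-1,0,-0.19,1.42,0,0,0],[-1,0,-0.19,1.42,0,0,0]]]') | grep -E "pos|wrist"; python3 -c "
from m import *
print(go([.5141,-.0499,.0926]))"
```

```text
eef_pos: [0.5295, -0.0496, 0.1351]
wrist_force: [12.0, -4.5, -8.4]
eef_pos: [0.5216, -0.0498, 0.1246]
wrist_force: [11.4, -2.2, -2.7]
eef_pos: [0.5162, -0.0499, 0.1118]
wrist_force: [8.5, -2.1, 1.7]
eef_pos: [0.5141, -0.0499, 0.0971]
wrist_force: [9.1, -2.8, -4.1]
[[0.0, 0.0, 0.45]]
```

```bash
python3 -m handwheel '[[[-1,0,0.08,0.3,0,0,0],[-1,0,0.15,0.55,0,0,0],[-1,0,0.15,0.55,0,0,0],[-1,0,0.15,0.55,0,0,0]]]'; python3 -c "
from m import *
print(go([.5141,-.0499,.0926]))"
```

```text
time_s: 21.68
eef_pos: [0.5143, -0.05, 0.0914]
eef_rot: [0.0, 0.696, 0.718, 0.0]
wrist_force: [4.3, -1.2, 3.0]
opening: 0.261
grasp_force: 62.5
[[0.01, -0.02, -0.12]]
```

```bash
python3 -m handwheel '[[[-1,0,0,-0.15,0,0,0],[-1,0,0,-0.25,0,0,0],[-1,0,0,-0.25,0,0,0],[-1,0,0,-0.25,0,0,0]]]'
python3 - <<'E'
from m import *
from bench import camera
print(go([.5141,-.0499,.0926]))
a=camera("side")["frame"][150:400,190:380]; b=camera("top")["frame"][130:310,140:450]
b=cv2.copyMakeBorder(b,0,70,0,0,cv2.BORDER_CONSTANT)
cv2.imwrite("pics/end.png",cv2.resize(np.hstack([a,b]),None,fx=1.6,fy=1.6))
E
```

```text
time_s: 22.18
eef_pos: [0.5141, -0.0499, 0.0931]
eef_rot: [0.0, 0.696, 0.718, 0.0]
wrist_force: [7.1, -2.0, -3.0]
opening: 0.258
grasp_force: 62.0
[[-0.0, -0.0, 0.05]]
```

View pics/end.png

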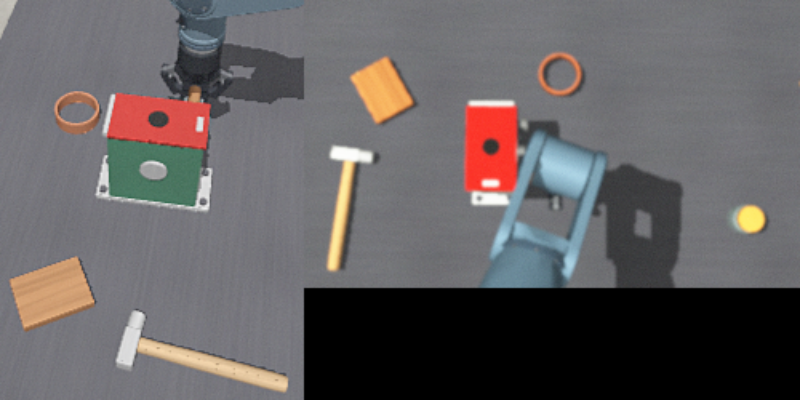

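The lid is shut flat, with its pad at (158,118) in the left half. The handle is gripped at (193,95), and the hammer, jar, collar and block are undisturbed. I'll let the arm settle, then hand in.

```bash
python3 -m handwheel '[[[-1,0,0,0,0,0,0],[-1,0,0,0,0,0,0],[-1,0,0,0,0,0,0],[-1,0,0,0,0,0,0]]]'; python3 -c "
from bench import ctrl
print(ctrl.hand_in())"
```

```text
time_s: 22.78
eef_pos: [0.5142, -0.0499, 0.0931]
eef_rot: [0.0, 0.696, 0.718, 0.0]
wrist_force: [7.5, -2.8, -2.8]
opening: 0.265
grasp_force: 62.0
the job is handed in; nothing more can be done
None
```

Handed in at 22.8 s, with no verdict returned: I clicked the lid shut, felt the drum through a full turn both ways, and left the crank gripped and still at about -1.63 rad, where the fit puts the heavy side straight down (-1.64), with the bystanders undisturbed.

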